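# Seat the panel cover and hold the square in its corner

### The job

On the wiring practice panel, the brown cover plate stands up along one edge on its two orange push-in clips: first press that edge down until the cover lies level on the board, with nothing else on it. Then take the yellow square by its black knob, lay it flat on the cover and press it into the inside corner of the two metal rails until both its straight edges touch, one along each rail. Finish while still gripping the knob and pushing the square firmly against both rails, ready for a colleague to scribe the cover; leave the other things lying about undisturbed.

Things in the scene. Friction and masses are not known exactly. Their poses are not given: they have to be found in the camera images.
- panel: Fixed plywood board 270 (x) x 320 (y) x 18 mm lying on the bench. Origin: centre of underside; +x runs to the back rail (away from the robot at yaw 0), +y to the side rail, z up. On its strip y -110 to -150 mm stand three white breakers, tops 76 mm above the bench, at x 35 to 95 mm. Black lips 4 mm high, lower than the seated cover, edge the cover's -x and -y sides.
- back_rail: Fixed aluminium rail on the panel, 22 wide x 200 long (along panel y) x 22 mm high; inner face at panel x = +77 mm. Origin: centre of its underside, 18 mm above the bench. Its top is 40 mm above the bench, 16 mm above the seated cover.
- side_rail: Fixed grey painted rail on the panel, 22 wide x 180 long (along panel x) x 22 mm high; inner face at panel y = +87 mm. Origin: centre of its underside, 18 mm above the bench; top 40 mm above the bench.
- corner (a point): The inside corner where the inner faces of the two rails meet, at the level of the seated cover's top (24 mm above the bench); panel x 77, y 87 mm. Axes as the panel's: the square is to fill the -x, -y quadrant from here.
- clips (a joint): Travel of the two orange push-in clips (12 mm round studs, at panel x = -60, y = -50 and +50 mm, under the cover's raised edge) in m: 0 standing up 10 mm from the board, 0.0105 pushed fully in. They move together, resist with about 6 N of friction and stay where they are pushed.
- cover: Loose red-brown plate 150 (x) x 170 (y) x 6 mm, 0.2 kg, between rails and lips with 2 mm play. Origin: centre of underside; axes as the panel's. Seated: underside 18, top 24 mm above the bench, centred on the panel. At the start the +x edge lies on the board and the -x edge is propped 11 mm up by the clips (tilt 0.074 rad). Press near the middle of the -x edge, about 20 mm in.
- square: Loose yellow triangular square, 8 mm thick, about 0.26 kg; outer edges 130 mm long at a right angle, being its faces at x +46 and y +46 mm. Origin: underside, below the knob (balance point). In the corner its x and y point as the panel's. Black knob on the origin's z axis: upright cylinder 28 mm across, 8 to 50 mm above the underside. Starts flat on the bench right of the panel.
- heel (a point): Outer right-angled corner of the square on its underside, at x +46, y +46 mm of the square; axes as the square's. It goes to the panel's inside corner.
- fuse_carrier: Bystander: loose black fuse carrier 52 x 20 x 26 mm on the panel's mounting rail; origin centre of underside. Leave alone.
- breaker_a: Bystander: loose white breaker with blue toggle, 80 x 36 x 73 mm; origin centre of underside. Leave alone.
- breaker_b: Bystander: loose white breaker with black toggle, 80 x 36 x 73 mm; origin centre of underside. Leave alone.
- screwdriver: Bystander: screwdriver lying at the far side of the bench. Leave alone.
- meter: Bystander: yellow hand multimeter 150 x 75 x 40 mm lying at the left; origin centre of underside. Leave alone.
- switch_board: Bystander: wooden switch board 170 x 130 x 62 mm at the right; origin centre of underside. Leave alone.
There are look-alikes about, which are no part of the job. There is more than one size of the cover; the one meant has the size given above.

How it is judged (in metres and radians):
On the way:
1. the cover plate is pressed down level on the board, clips pushed in, with the square not yet on it (angle between cover's own z axis and vertical below 0.015 rad and value of joint clips above 0.0085 m and z of cover in the frame of panel between 0.016 and 0.0205 m and contact force between square and cover below 0.05 N), for 0.2 s.
At the end, for the whole second after the job is handed in: Cover level (0.015 rad, clips in over 8.5 mm); square flat on it (0.025 rad, heel under 3 mm up), heel within 2.5 mm of the corner in x and y, edges within 0.02 rad of the rails, over 1.5 N on each rail, at rest, fingers holding it with over 2 N (angle between cover's own z axis and vertical below 0.015 rad and value of joint clips above 0.0085 m and z of cover in the frame of panel between 0.016 and 0.0205 m and x of heel in the frame of corner between -0.0025 and 0.0025 m and y of heel in the frame of corner between -0.0025 and 0.0025 m and z of heel in the frame of corner below 0.003 m and angle between square's own z axis and vertical below 0.025 rad and angle between the x axis of square and the x axis of panel, either way round below 0.02 rad and contact force between square and back_rail above 1.5 N and contact force between square and side_rail above 1.5 N and contact force between the fingers and square above 2 N and linear speed of square below 0.01 m/s); the arm keeps its last pose, push and grip.
It fails at once if the fuse carrier on the panel is moved by more than 12 mm (distance of fuse_carrier from where it was at the start of the episode above 0.012 m).
It fails at once if another bystander (breakers, screwdriver, meter, switch board) is moved by more than 20 mm (distance of any of breaker_a, breaker_b, screwdriver, meter, switch_board from where it was at the start of the episode above 0.02 m).
It also fails if it takes over 67 s, if anything falls off the work surface, if the arm or the gripper's body presses on something with over 40 N, if the wrist force passes 120 N, or if a joint passes its speed limit or range.

### The arm

A 6-joint arm with a two-finger parallel gripper is mounted at the origin on the work surface. World frame = base frame: x ahead of the robot, y to its left, z up, the work surface at z = 0. Lengths are in mm, angles in rad, forces in N, time in s.
With the tool pointing down it reaches from about 350 to 975 mm from the base axis. Payload 7.1 kg.
Tool frame: the origin (TCP) lies midway between the tips of the shut fingers; the grasp point (between the pads) lies 19 mm behind it (ctrl.grasp_offset is the distance from the TCP to the grasp point, in mm); z points along the fingers, y is the line along which they close (so a half turn about z gives the same grasp; the last joint's range is limited). The gripper opens to 88 mm and grips with 3 to 60 N. Pads are 20 mm wide; open, the fingers measure 115 mm over their backs; the gripper's body (75 mm by 178 mm) begins 61 mm behind the grasp point.
Start: joints at [-1.155, 0.423, 1.63, -0, 1.089, -0.019], TCP at [263.283, -566.822, 222.675] pointing down, gripper open.
Joint ranges: [-3, 3], [-0.9, 2.11], [0.09, 2.58], [-1.31, 4.45], [0.11, 2.69], [-2.54, 2.54]. Speed limits (rad/s): [2.39, 2.39, 3.01, 3.14, 3.14, 3.14].

### API

Orientations are given as a rotation vector (axis times angle).
In Python, from workcell import ctrl gives the robot as it stands. The module is installed in compiled form; this text tells all that it offers.
- The arm moves only by the tool servo_tool, never from a script. Its argument "rows" is a list of rows, each a list of 7 numbers: the turn, a rotation vector about the tool's x, y, z as a fraction of full scale, then the shift along the tool's x, y, z as a fraction of full scale, then the finger opening in mm, from 0 to 87.8. A call has 1 to 10 rows; each row is the pose to reach, as a shift and turn from the pose commanded when the call began, along the tool's axes at that moment; what a row does not reach only later rows make up. Full scale, the value 1, is 20 cm for a shift and 1.5 rad for a turn. A row lasts 1/8 s, in which the tool goes at most 62.5 mm and 10.7 degrees, less where a joint would pass 70% of its speed; a pose out of reach is approached as far as the arm can. A call with a number of a shift or a turn outside -1 to 1 is refused whole. A call with a gripper value outside its range is refused whole. The fingers move at their own pace and stop on an object; the grip force is fixed at half the most. Time passes only in rows, so rows that repeat a pose let the fingers close. It gives the time, the measured TCP pose, the force, the opening and the grip force at its end, in the units of the state.
- ctrl.get_obs(): the state, without advancing time (a new reading comes with each control period).
- ctrl.get_image(name): name is "side" or "top" or "wrist"; returns (picture, depth): 420x560x3 uint8, red, green, blue; 420x560 float32, mm along the optical axis (not along the pixel's ray), 0 where there is no reading.
- ctrl.camera_info(name): a dict with "intrinsics" (3x3 intrinsics, pixels), "R" (3x3) and "t" (3): a world point X has camera coordinates R X + t. Camera axes: x right, y down, z forward; pixel columns grow to the right and rows downward; lengths in mm; the calibration is good to about 2 mm. A picture is of the moment at which its call begins: read the wrist's pose just before it. camera_info takes no time and is no camera call; for the wrist camera it gives the pose at the moment of the call.
- ctrl.close_job(): hands the job in; it is judged then, once.
The state is a dict: "t": time; "qpos": joint angles; "qvel": joint speeds; "joint_torque": joint torques, N m; "ee_pos": TCP position; "orientation": TCP orientation; "ft_force": force on the tool from outside, world axes, zero at the start; "moment": the same for the moment, N m; "width": finger opening in mm; "grasp_force": force on a finger pad.
Only numpy, scipy, OpenCV 4.12 (cv2) and the standard library are available. Lean on these libraries where they do the work, as an engineer would, in place of code of your own. Each camera call takes 0.05 s, during which the arm holds its last target. There are 200 camera calls.

## Working session

There is one attempt and no reset: what is moved stays moved. The work goes in short steps, Python scripts to look and compute and a tool call to move; the robot and the scene stay as the last step left them, time stands still between calls to the robot, and variables do not carry over. Pictures are saved under pics/ and viewed, at most 10 in all, crops included, and the job is handed in when it is done.

Besides the shell and the picture viewer there is one more tool, called after "Call:" by a JSON object that holds its "name" and its "arguments". servo_tool: Moves the arm, as the interface text tells. Its arguments: {"type":"object","properties":{"rows":{"type":"array","items":{"type":"array","items":{"type":"number"}}}},"required":["rows"]}

```bash
mkdir -p pics && cat > h.py <<'E'
import numpy as np, cv2
from workcell import ctrl
def grab(n):
    ci=ctrl.camera_info(n); im,d=ctrl.get_image(n)
    return im,d,ci
def cloud(d,ci):
    K=np.array(ci["intrinsics"]);R=np.array(ci["R"]);t=np.array(ci["t"])
    v,u=np.mgrid[:d.shape[0],:d.shape[1]]
    c=np.stack([(u-K[0,2])/K[0,0]*d,(v-K[1,2])/K[1,1]*d,d],-1)
    return (c-t)@R
def ray(px,ci,z):
    K=np.array(ci["intrinsics"]);R=np.array(ci["R"]);t=np.array(ci["t"])
    p=np.c_[np.atleast_2d(px),np.ones(len(np.atleast_2d(px)))]
    dr=(np.linalg.inv(K)@p.T).T@R; o=-R.T@t
    return o+dr*((z-o[2])/dr[:,2])[:,None]
E
python3 - <<'E'
from h import *
for n in("top","side"):
    im,d,ci=grab(n); cv2.imwrite(f"pics/{n}0.png",im[...,::-1]); np.savez(f"{n}0.npz",im=im,d=d,**ci)
    print(n,-np.array(ci["R"]).T@ci["t"],np.array(ci["R"]).round(2).tolist())
print(ctrl.get_obs())
print(ctrl.grasp_offset)
E
```

```text
top [ 390.23256983  -56.83150842 1287.84137401] [[0.0, -1.0, -0.03], [-1.0, 0.0, -0.08], [0.08, 0.03, -1.0]]
side [ -87.43192646  676.34879138 1021.98531562] [[-0.76, -0.65, 0.01], [-0.47, 0.55, -0.69], [0.44, -0.53, -0.72]]
{'t': 0.1, 'qpos': array([-1.15498624e+00,  4.23775479e-01,  1.63058343e+00, -2.44087979e-06,
        1.08862797e+00, -1.90205012e-02]), 'qvel': array([ 0.00114703, -0.00228003, -0.00201134, -0.000249  ,  0.00062455,
        0.00024473]), 'joint_torque': array([-1.10006084e-03, -5.45615458e+01, -2.74328148e+01,  6.43923157e-02,
        1.87456602e-02, -2.85518792e-05]), 'ee_pos': array([ 263.09536461, -566.37755401,  221.98438223]), 'orientation': array([-3.06629936e+00, -6.77368900e-01,  4.34788843e-04]), 'ft_force': array([ 0.1118525 ,  0.4083641 , -0.56207039]), 'moment': array([-0.00312847,  0.01864602,  0.03929451]), 'grasp_force': 0.0, 'width': 87.82686083221398}
18.700000000000003
```

View pics/top0.png

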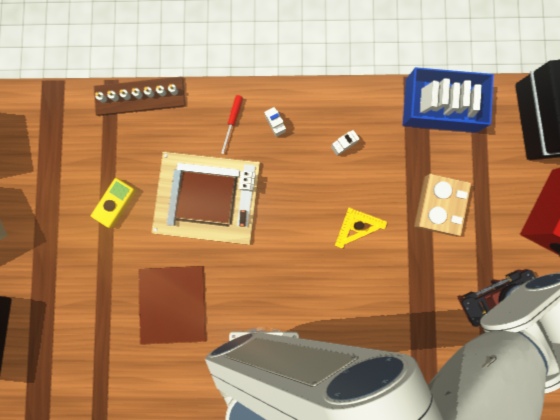

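View pics/side0.png

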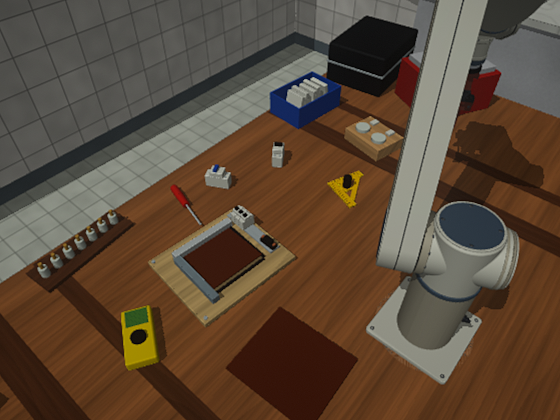

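Top view: the panel is at (207,197), with the propped cover inside its rails at (205,197). The look-alike is a larger loose brown plate at (172,305), without rails, so it is rejected. The yellow square with its black knob is at (360,226). The other yellow thing, the meter at (113,203), is rejected. The side view agrees: cover (225,258), loose plate (290,360), square (347,187).

```bash
python3 - <<'E'
from h import *
Z=np.load("top0.npz"); im,d=Z["im"],Z["d"]; ci={k:Z[k] for k in("intrinsics","R","t")}
P=cloud(d,ci); hsv=cv2.cvtColor(im,cv2.COLOR_RGB2HSV)
print([ (hsv[y,x].tolist(),P[y,x].round().tolist()) for x,y in((160,230),(255,170),(205,197),(350,240),(360,226),(172,305))])
def big(m,x0,x1,y0,y1):
    k=np.zeros_like(m);k[y0:y1,x0:x1]=m[y0:y1,x0:x1]
    c,_=cv2.findContours(k,cv2.RETR_EXTERNAL,cv2.CHAIN_APPROX_NONE);return max(c,key=cv2.contourArea)
# panel: height >10mm from depth
m=((P[...,2]>10)&(d>0)).astype(np.uint8)
c=big(m,145,265,145,250); r=ray(c[:,0,:].astype(float),ci,18)[:,:2].astype(np.float32)
print("panel",cv2.minAreaRect(r),cv2.boxPoints(cv2.minAreaRect(r)))
ye=((hsv[...,0]>20)&(hsv[...,0]<35)&(hsv[...,1]>180)&(hsv[...,2]>120)).astype(np.uint8)
c=big(ye,320,400,195,260); r=ray(c[:,0,:].astype(float),ci,8)[:,:2].astype(np.float32)
print("tri",cv2.minEnclosingTriangle(r))
k=(P[...,2]>35)&(d>0); k[:195]=0;k[260:]=0;k[:,:320]=0;k[:,400:]=0
print("knob",P[k].mean(0),k.sum())
cr=im[140:260,140:400]; cv2.imwrite("pics/crop1.png",cv2.resize(cr,None,fx=3,fy=3,interpolation=cv2.INTER_CUBIC)[...,::-1])
E
```

```text
[([24, 93, 246], [430.0, 331.0, 18.0]), ([22, 93, 232], [625.0, 25.0, 17.0]), ([10, 151, 144], [536.0, 185.0, 27.0]), ([27, 219, 252], [398.0, -279.0, 9.0]), ([12, 126, 73], [441.0, -303.0, 51.0]), ([9, 178, 139], [191.0, 290.0, 7.0])]
panel ((536.0217895507812, 183.7120361328125), (320.0233459472656, 269.3158264160156), 83.39191436767578) [[383.84476   40.259476]
 [651.3714     9.267319]
 [688.19885  327.1646  ]
 [420.67218  358.15674 ]]
tri (11778.828125, array([[[ 504.97372, -274.9387 ]],

       [[ 450.09476, -418.1683 ]],

       [[ 361.25076, -220.77814]]], dtype=float32))
knob [ 443.55156186 -302.84932241   48.84919038] 69
```

View pics/crop1.png

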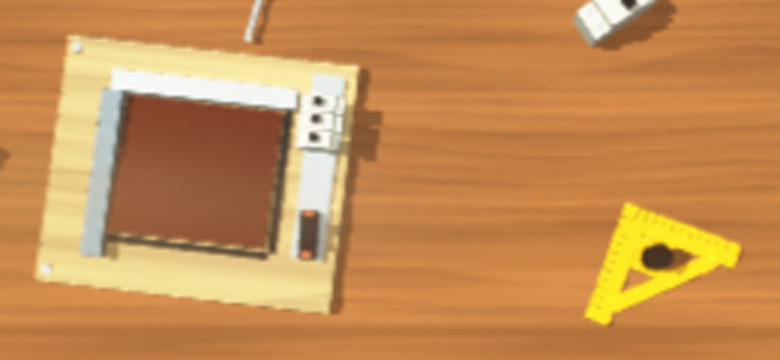

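The crop confirms both choices: the tilted cover is inside the rails at crop (195,170), and the square is at crop (655,260) with its knob. Next I plan the reach to a point above the cover's raised edge.

```bash
cat >> h.py <<'E'
from scipy.spatial.transform import Rotation as Ro
def plan(wps,pos=None,yaw=None):
    """wps: (x,y,z,toolyaw) -> fractions per call, tool kept pointing down"""
    o=ctrl.get_obs(); M=Ro.from_rotvec(o["orientation"]).as_matrix()
    p=o["ee_pos"] if pos is None else np.array(pos,float); a=np.arctan2(M[1,1],M[0,1]) if yaw is None else yaw
    print("now",p.round(1),"yaw",round(a,4),"tilt",M[:,2].round(4),"F",o["ft_force"].round(1),"w",round(o["width"],1),"g",round(o["grasp_force"],1),"t",round(o["t"],2))
    for x,y,z,b in wps:
        X=np.array([-np.sin(a),np.cos(a)]); X=-X if False else X; Y=np.array([np.cos(a),np.sin(a)])
        # z down, x = y cross z
        X=np.cross([Y[0],Y[1],0],[0,0,-1])[:2]
        d=np.array([x,y,z])-p
        print("turn z %.4f  shift %.4f %.4f %.4f"%(-(b-a)/1.5,d[:2]@X/200,d[:2]@Y/200,-d[2]/200))
        p=np.array([x,y,z],float);a=b
E
python3 - <<'E'
from h import *
plan([(330,-340,222,-0.7),(400,-110,222,-0.3),(440,60,222,0.1),(481,190,150,0.425)])
E
```

```text
now [ 263.1 -566.4  222. ] yaw -1.136 tilt [-6.0e-04  1.3e-03 -1.0e+00] F [ 0.1  0.4 -0.6] w 87.8 g 0.0 t 0.1
turn z -0.2906  shift 0.7802 -0.8856 -0.0001
turn z -0.2667  shift 1.1050 -0.4732 -0.0000
turn z -0.2667  shift 0.8711 -0.0601 -0.0000
turn z -0.2167  shift 0.6263 0.2689 0.3600
```

Call:
{"name": "servo_tool", "arguments": {"rows": [[0,0,-0.29,0.78,-0.88,0,0],[0,0,-0.29,0.78,-0.88,0,0],[0,0,-0.29,0.78,-0.88,0,0],[0,0,-0.29,0.78,-0.88,0,0],[0,0,-0.29,0.78,-0.88,0,0]]}}

```text
t: 0.72
ee_pos: [330.8, -338.7, 222.5]
orientation: [-2.846, -1.328, 0.0]
ft_force: [-0.0, 0.5, 0.8]
width: 41.0
grasp_force: 0.0
```

Call:
{"name": "servo_tool", "arguments": {"rows": [[0,0,-0.27,1.0,-0.45,0,0],[0,0,-0.27,1.0,-0.45,0,0],[0,0,-0.27,1.0,-0.45,0,0],[0,0,-0.27,1.0,-0.45,0,0],[0,0,-0.27,1.0,-0.45,0,0]]}}

```text
t: 1.35
ee_pos: [391.6, -129.9, 222.7]
orientation: [2.522, 1.873, 0.0]
ft_force: [0.5, 0.6, -0.0]
width: 0.7
grasp_force: 0.0
```

Call:
{"name": "servo_tool", "arguments": {"rows": [[0,0,-0.27,0.9,-0.05,0,0],[0,0,-0.27,0.9,-0.05,0,0],[0,0,-0.27,0.9,-0.05,0,0],[0,0,-0.27,0.9,-0.05,0,0],[0,0,-0.27,0.9,-0.05,0,0]]}}

```text
t: 1.98
ee_pos: [434.0, 43.3, 222.5]
orientation: [-2.098, -2.339, 0.001]
ft_force: [0.4, -0.0, 0.5]
width: 0.8
grasp_force: 0.0
```

```bash
python3 - <<'E'
from h import *
plan([(481,190,150,0.425)])
E
```

```text
now [434.   43.3 222.5] yaw 0.1086 tilt [-5.e-04 -6.e-04 -1.e+00] F [ 0.4 -0.   0.5] w 0.8 g 0.0 t 1.98
turn z -0.2110  shift 0.7035 0.3133 0.3623
```

Call:
{"name": "servo_tool", "arguments": {"rows": [[0,0,-0.21,0.7,0.31,0,0],[0,0,-0.21,0.7,0.31,0,0],[0,0,-0.21,0.7,0.31,0,0],[0,0,-0.21,0.7,0.31,0,0],[0,0,-0.21,0.7,0.31,0,0]]}}

```text
t: 2.6
ee_pos: [480.0, 188.2, 222.4]
orientation: [-1.707, -2.637, 0.002]
ft_force: [0.4, -0.5, -0.9]
width: 0.5
grasp_force: 0.0
```

```bash
python3 - <<'E'
from h import *
im,d,ci=grab("wrist"); cv2.imwrite("pics/w1.png",im[...,::-1]); np.savez("w1.npz",im=im,d=d,**ci)
plan([(481.5,190,40,0.425)])
P=cloud(d,ci)
c,s=np.cos(-.115),np.sin(-.115)
x=(P[...,0]-536)*c+(P[...,1]-183.7)*s; y=-(P[...,0]-536)*s+(P[...,1]-183.7)*c
print("z range",[P[v,u].round(0).tolist() for u,v in((100,100),(280,100),(460,100),(280,210),(280,330))])
E
```

```text
now [479.9 188.3 222.5] yaw 0.4217 tilt [-8.e-04 -6.e-04 -1.e+00] F [-0.6 -0.1 -0.1] w 0.1 g 0.0 t 2.65
turn z -0.0022  shift 0.0046 0.0106 0.9124
z range [[271.0, 188.0, 0.0], [442.0, 263.0, 17.0], [603.0, 336.0, 19.0], [486.0, 165.0, 34.0], [470.0, 212.0, 323.0]]
```

View pics/w1.png

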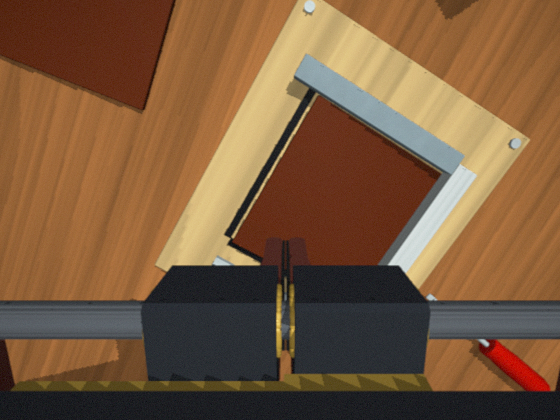

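The wrist view shows the right cover between the grey side rail (300,75 to 460,165) and the white back rail at (430,220). The inside corner is near (440,172). I press now, and measure the rails from this same picture.

```bash
python3 - <<'E'
from h import *
Z=np.load("w1.npz"); im,d=Z["im"],Z["d"]; ci={k:Z[k] for k in("intrinsics","R","t")}
P=cloud(d,ci); ok=(d>0)&(P[...,2]>36)&(P[...,2]<43); ok[260:]=0
Q=P[ok]; c,s=np.cos(-.115),np.sin(-.115)
x=(Q[:,0]-536)*c+(Q[:,1]-183.7)*s; y=-(Q[:,0]-536)*s+(Q[:,1]-183.7)*c
print("z",np.median(Q[:,2]))
m=(y>80)&(y<116)
for lab,a,b,lo,hi in(("side",x,y,(80,116),(-70,65)),("back",y,x,(70,106),(0,80))):
    B=[]
    for v in range(hi[0],hi[1],4):
        k=(a>=v)&(a<v+4)&(b>lo[0])&(b<lo[1])
        if k.sum()>15: B.append((v+2,b[k].min(),b[k].max()))
    B=np.array(B); 
    if len(B)>3: print(lab,len(B),np.polyfit(B[:,0],B[:,1],1),np.polyfit(B[:,0],B[:,2],1))
E
```

```text
z 39.611675991829316
side 34 [1.57680289e-02 9.25400947e+01] [7.58410241e-04 1.14707184e+02]
back 20 [-3.40329175e-03  7.71167484e+01] [3.76665101e-03 9.90425606e+01]
```

Call:
{"name": "servo_tool", "arguments": {"rows": [[0,0,0,0,0.01,0.9,0],[0,0,0,0,0.01,0.9,0],[0,0,0,0,0.01,0.9,0],[0,0,0,0,0.01,0.9,0],[0,0,0,0,0.01,0.9,0]]}}

```text
t: 3.28
ee_pos: [483.0, 190.7, 44.3]
orientation: [1.705, 2.637, 0.002]
ft_force: [0.7, -0.9, 0.0]
width: 0.3
grasp_force: 0.0
```

Call:
{"name": "servo_tool", "arguments": {"rows": [[0,0,0,0,0,0.05,0],[0,0,0,0,0,0.07,0],[0,0,0,0,0,0.08,0],[0,0,0,0,0,0.09,0],[0,0,0,0,0,0.095,0],[0,0,0,0,0,0.1,0],[0,0,0,0,0,0.1,0]]}}

```text
t: 4.15
ee_pos: [483.0, 191.7, 24.2]
orientation: [1.703, 2.638, 0.003]
ft_force: [0.4, -1.3, 22.1]
width: 0.7
grasp_force: 11.0
```

Call:
{"name": "servo_tool", "arguments": {"rows": [[0,0,0,0,0,0.006,0],[0,0,0,0,0,0.006,0],[0,0,0,0,0,0.006,0],[0,0,0,0,0,0.006,0]]}}

```text
t: 4.65
ee_pos: [483.0, 191.7, 24.1]
orientation: [1.703, 2.638, 0.003]
ft_force: [-3.8, -2.1, 36.5]
width: 0.6
grasp_force: 18.2
```

Call:
{"name": "servo_tool", "arguments": {"rows": [[0,0,0,0,0,-0.1,0],[0,0,0,0,0,-0.9,87],[0,0,0,0,0,-0.9,87],[0,0,0,0,0,-0.9,87],[0,0,0,0,0,-0.9,87],[0,0,0,0,0,-0.9,87]]}}

```text
t: 5.4
ee_pos: [480.4, 190.7, 199.9]
orientation: [-1.703, -2.637, 0.004]
ft_force: [-1.0, -0.6, -0.0]
width: 47.4
grasp_force: 0.0
```

```bash
python3 - <<'E'
from h import *
im,d,ci=grab("wrist"); P=cloud(d,ci); hsv=cv2.cvtColor(im,cv2.COLOR_RGB2HSV)
c,s=np.cos(-.115),np.sin(-.115)
x=(P[...,0]-536.5)*c+(P[...,1]-189)*s; y=-(P[...,0]-536.5)*s+(P[...,1]-189)*c
k=(d>0)&(abs(x)<68)&(abs(y)<75)&(P[...,2]<60)&(P[...,2]>10); k[250:]=0
A=np.c_[x[k],y[k],np.ones(k.sum())]; print("cover plane",np.linalg.lstsq(A,P[...,2][k],rcond=None)[0],k.sum())
# top rails check from first top image
Z=np.load("top0.npz"); d=Z["d"]; P=cloud(d,{k:Z[k] for k in("intrinsics","R","t")})
x=(P[...,0]-536)*c+(P[...,1]-183.7)*s; y=-(P[...,0]-536)*s+(P[...,1]-183.7)*c
k=(d>0)&(abs(P[...,2]-40)<5)
a=k&(abs(x)<60)&(y>75)&(y<120); b=k&(y>0)&(y<80)&(x>65)&(x<110)
print("top: side y",np.percentile(y[a],[5,50,95]),"back x",np.percentile(x[b],[5,50,95]))
plan([(470,10,200,0.425),(455,-150,200,0.425),(440,-250,200,0.425),(420,-290,200,0.425)])
E
```

```text
cover plane [-1.37524723e-04 -6.31346347e-04  2.37345762e+01] 16268
top: side y [ 87.72035921  97.60313836 108.54129293] back x [77.71071205 88.05868957 97.94464018]
now [480.4 190.7 199.6] yaw 0.4241 tilt [-0.004  -0.0014 -1.    ] F [-0.4  0.2  0. ] w 51.2 g 0.0 t 5.45
turn z -0.0006  shift -0.8021 -0.4190 -0.0022
turn z -0.0000  shift -0.6979 -0.3982 -0.0000
turn z -0.0000  shift -0.4246 -0.2745 -0.0000
turn z -0.0000  shift -0.1410 -0.1736 -0.0000
```

The cover is level at 23.7 mm. Now to the square.

Call:
{"name": "servo_tool", "arguments": {"rows": [[0,0,0,-0.8,-0.4,0,87],[0,0,0,-0.8,-0.4,0,87],[0,0,0,-0.8,-0.4,0,87],[0,0,0,-0.8,-0.4,0,87]]}}

```text
t: 5.95
ee_pos: [473.2, 9.6, 199.6]
orientation: [-1.709, -2.632, 0.004]
ft_force: [0.7, -0.0, 0.6]
width: 86.7
grasp_force: 0.0
```

Call:
{"name": "servo_tool", "arguments": {"rows": [[0,0,0,-0.8,-0.4,0,87],[0,0,0,-0.8,-0.4,0,87],[0,0,0,-0.8,-0.4,0,87],[0,0,0,-0.8,-0.4,0,87]]}}

```text
t: 6.45
ee_pos: [467.3, -168.1, 200.1]
orientation: [-1.708, -2.634, 0.001]
ft_force: [0.2, 0.3, -0.7]
width: 86.9
grasp_force: 0.0
```

Call:
{"name": "servo_tool", "arguments": {"rows": [[0,0,0,-0.8,-0.4,0,87],[0,0,0,-0.8,-0.4,0,87],[0,0,0,-0.8,-0.4,0,87],[0,0,0,-0.8,-0.4,0,87],[0,0,0,-0.8,-0.4,0,87],[0,0,0,-0.8,-0.4,0,87]]}}

```text
t: 7.2
ee_pos: [460.9, -342.8, 201.0]
orientation: [-1.701, -2.64, -0.001]
ft_force: [0.3, 1.0, 0.1]
width: 87.1
grasp_force: 0.0
```

```bash
python3 - <<'E'
from h import *
im,d,ci=grab("wrist"); cv2.imwrite("pics/w2.png",im[...,::-1]); np.savez("w2.npz",im=im,d=d,**ci)
P=cloud(d,ci); hsv=cv2.cvtColor(im,cv2.COLOR_RGB2HSV)
k=(d>0)&(P[...,2]>45)&(P[...,2]<56)&(abs(P[...,0]-443)<40)&(abs(P[...,1]+302)<40)
q=P[k]; print("knob top",k.sum(),(cv2.minEnclosingCircle(q[:,:2].astype(np.float32))),q.mean(0))
ye=((hsv[...,0]>20)&(hsv[...,0]<35)&(hsv[...,1]>180)&(hsv[...,2]>90)&(d>0)&(d<400)&(P[...,2]<14)).astype(np.uint8)
c=max(cv2.findContours(ye,cv2.RETR_EXTERNAL,cv2.CHAIN_APPROX_NONE)[0],key=cv2.contourArea)
r=ray(c[:,0,:].astype(float),ci,8)[:,:2].astype(np.float32); T=cv2.minEnclosingTriangle(r)[1][:,0]; print("tri",T)
for i in range(3):
    a=T[(i+1)%3]-T[i]; b=T[(i+2)%3]-T[i]; print(i,np.degrees(np.arccos(a@b/np.linalg.norm(a)/np.linalg.norm(b))),np.arctan2(a[1],a[0]),np.arctan2(b[1],b[0]))
plan([(443.6,-302.8,90,0.425)])
E
```

```text
knob top 789 ((445.3334655761719, -299.4244079589844), 13.851908683776855) [ 445.15219901 -299.32370991   49.56456075]
tri [[ 504.63324 -272.98114]
 [ 450.35275 -417.1452 ]
 [ 359.09024 -218.28282]]
0 89.96504 -1.930898 2.7821012
1 45.283775 2.0010457 1.2106948
2 44.75117 -0.35949147 -1.1405469
now [ 461.  -343.1  201.2] yaw 0.4261 tilt [-7.e-04  8.e-04 -1.e+00] F [-0.1  0.5  0.2] w 87.1 g 0.0 t 7.25
turn z 0.0007  shift 0.2194 0.0040 0.5560
```

View pics/w2.png

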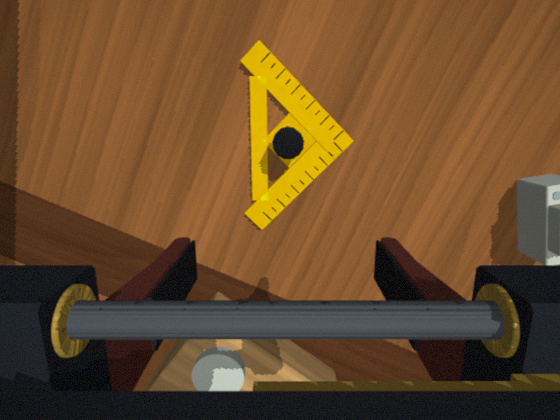

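The wrist view shows the square with its knob at (288,142) and its heel at (350,142). Yaw is -0.360, which agrees with the top view. Descending to grip.

Call:
{"name": "servo_tool", "arguments": {"rows": [[0,0,0,0.226,0.012,0.3,87],[0,0,0,0.226,0.012,0.6,87],[0,0,0,0.226,0.012,0.7,87],[0,0,0,0.226,0.012,0.85,87],[0,0,0,0.226,0.012,0.93,87],[0,0,0,0.226,0.012,0.93,87],[0,0,0,0.226,0.012,0.93,87]]}}

```text
t: 8.12
ee_pos: [445.0, -303.0, 16.4]
orientation: [1.703, 2.638, -0.0]
ft_force: [0.2, -0.8, -0.1]
width: 87.0
grasp_force: 0.0
```

Call:
{"name": "servo_tool", "arguments": {"rows": [[0,0,0,0,0,0,20],[0,0,0,0,0,0,10],[0,0,0,0,0,0,10],[0,0,0,0,0,0,10],[0,0,0,0,0,0,10],[0,0,0,0,0,0,10],[0,0,0,0,0,0,10],[0,0,0,0,0,0,10]]}}

```text
t: 9.12
ee_pos: [444.4, -302.8, 15.4]
orientation: [1.704, 2.639, 0.0]
ft_force: [0.7, -1.1, -0.0]
width: 27.4
grasp_force: 30.0
```

Call:
{"name": "servo_tool", "arguments": {"rows": [[0,0,0,0,0,-0.1,10],[0,0,0,0,0,-0.3,10],[0,0,0,0,0,-0.5,10],[0,0,0,0,0,-0.7,10],[0,0,0,0,0,-0.7,10]]}}

```text
t: 9.75
ee_pos: [445.7, -303.8, 157.9]
orientation: [1.701, 2.635, -0.0]
ft_force: [0.6, 0.7, -3.8]
width: 27.6
grasp_force: 30.0
```

```bash
python3 - <<'E'
from h import *
plan([(480,-130,155,.425),(520,45,155,0.55),(560.4,212,155,0.67)])
E
```

```text
now [ 445.7 -303.8  157.9] yaw 0.424 tilt [ 0.0043 -0.0032 -1.    ] F [ 0.6  0.7 -3.8] w 27.6 g 30.0 t 9.75
turn z -0.0006  shift 0.7217 0.5139 0.0147
turn z -0.0833  shift 0.7147 0.5430 -0.0000
turn z -0.0800  shift 0.6063 0.6087 -0.0000
```

Call:
{"name": "servo_tool", "arguments": {"rows": [[0,0,0,0.2,0.15,0,10],[0,0,0,0.45,0.32,0,10],[0,0,0,0.72,0.51,0,10],[0,0,0,0.72,0.51,0,10],[0,0,0,0.72,0.51,0,10]]}}

```text
t: 10.38
ee_pos: [477.3, -129.2, 154.2]
orientation: [-1.701, -2.639, 0.001]
ft_force: [-0.2, -1.1, -3.6]
width: 27.1
grasp_force: 30.0
```

Call:
{"name": "servo_tool", "arguments": {"rows": [[0,0,-0.03,0.2,0.15,0,10],[0,0,-0.06,0.45,0.34,0,10],[0,0,-0.083,0.71,0.54,0,10],[0,0,-0.083,0.71,0.54,0,10],[0,0,-0.083,0.71,0.54,0,10]]}}

```text
t: 11.0
ee_pos: [517.7, 43.1, 154.8]
orientation: [-1.537, -2.739, 0.002]
ft_force: [0.3, -0.8, -3.0]
width: 27.6
grasp_force: 30.0
```

Call:
{"name": "servo_tool", "arguments": {"rows": [[0,0,-0.03,0.2,0.2,0,10],[0,0,-0.06,0.4,0.4,0,10],[0,0,-0.08,0.6,0.6,0,10],[0,0,-0.08,0.6,0.6,0,10],[0,0,-0.08,0.6,0.6,0,10],[0,0,-0.08,0.6,0.6,0,10],[0,0,-0.08,0.6,0.6,0,10]]}}

```text
t: 11.88
ee_pos: [557.9, 207.7, 155.5]
orientation: [-1.373, -2.826, 0.0]
ft_force: [-0.2, -0.2, -2.9]
width: 27.5
grasp_force: 30.0
```

```bash
python3 - <<'E'
from h import *
plan([(560.4,212,43,0.67)])
for n in ("side","wrist"):
    im,d,ci=grab(n); np.savez(n+"3.npz",im=im,d=d,**ci)
    if n=="wrist": cv2.imwrite("pics/w3.png",im[...,::-1])
E
```

```text
now [557.9 207.7 155.5] yaw 0.6664 tilt [-3.e-04 -2.e-04 -1.e+00] F [-0.2 -0.2 -2.9] w 27.5 g 30.0 t 11.88
turn z -0.0024  shift 0.0091 0.0233 0.5625
```

View pics/w3.png

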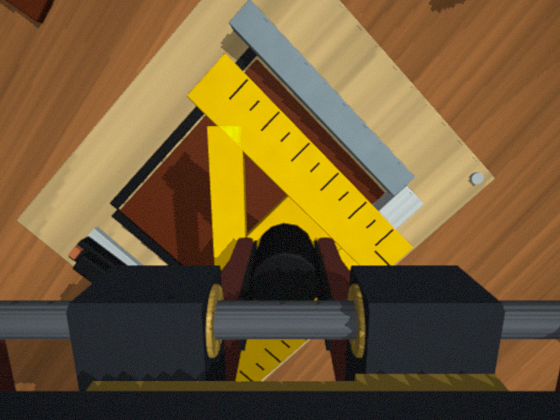

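The wrist view shows the square held flat, with its y edge (225,60 to 410,245) running along the side rail (250,60 to 410,190). I measure its angle and offset from this picture.

```bash
python3 - <<'E'
from h import *
Z=np.load("wrist3.npz"); im,d=Z["im"],Z["d"]; ci={k:Z[k] for k in("intrinsics","R","t")}
P=cloud(d,ci); c,s=np.cos(-.115),np.sin(-.115)
P[...,0]-=557.9;P[...,1]-=207.7
x=P[...,0]*c+P[...,1]*s; y=-P[...,0]*s+P[...,1]*c; z=P[...,2]
print("panel centre top-based rel to tcp:",(536-557.9)*c+(183.7-207.7)*s,-(536-557.9)*s+(183.7-207.7)*c)
hsv=cv2.cvtColor(im,cv2.COLOR_RGB2HSV)
ye=(hsv[...,0]>20)&(hsv[...,0]<35)&(hsv[...,1]>150)&(d>0)&(abs(z-147)<8)
rl=(d>0)&(abs(z-40)<4)
for n,k,xs in(("sq",ye,(-75,35)),("rail",rl,(-80,50))):
    k=k.copy();k[262:]=0; B=[]
    print(n,k.sum(),np.median(z[k]))
    for v in range(xs[0],xs[1],5):
        m=k&(x>=v)&(x<v+5)&(y>20)
        if m.sum()>8: B.append((v+2.5,y[m].min(),y[m].max()))
    B=np.array(B); print(np.polyfit(B[:,0],B[:,1],1),np.polyfit(B[:,0],B[:,2],1),np.abs(B[:,2]-np.polyval(np.polyfit(B[:,0],B[:,2],1),B[:,0])).max())
print("back rail x", np.percentile(x[rl&(y>0)&(y<60)&(x>30)],[2,98]) if (rl&(y>0)&(y<60)&(x>30)).sum() else None)
E
```

```text
panel centre top-based rel to tcp: -19.00142525503337 -26.354427299362413
sq 19591 147.8236526168389
[-2.72263632e-03  2.10570395e+01] [-4.41654101e-03  4.84659149e+01] 0.240505888335953
rail 8783 39.599913059391575
[1.03130234e-03 6.65750252e+01] [5.94506444e-04 8.83943838e+01] 0.2785310942993391
back rail x [58.15121888 79.45889594]
```

Call:
{"name": "servo_tool", "arguments": {"rows": [[0,0,0,0,0,0.2,10],[0,0,0,0,0,0.4,10],[0,0,0,0,0,0.52,10],[0,0,0,0,0,0.56,10],[0,0,0,0,0,0.57,10],[0,0,0,0,0,0.575,10],[0,0,0,0,0,0.575,10]]}}

```text
t: 12.85
ee_pos: [558.5, 209.4, 41.4]
orientation: [1.369, 2.826, 0.002]
ft_force: [-0.7, -0.1, -4.0]
width: 27.5
grasp_force: 30.0
```

Call:
{"name": "servo_tool", "arguments": {"rows": [[0,0,0,0,0,0.006,10],[0,0,0,0,0,0.01,10],[0,0,0,0,0,0.012,10],[0,0,0,0,0,0.012,10]]}}

```text
t: 13.35
ee_pos: [558.2, 209.4, 39.4]
orientation: [1.369, 2.827, 0.001]
ft_force: [-2.9, -1.4, 9.1]
width: 27.5
grasp_force: 30.0
```

Call:
{"name": "servo_tool", "arguments": {"rows": [[0,0,0,0,0.015,-0.002,10],[0,0,0,0,0.03,-0.002,10],[0,0,0,0,0.045,-0.002,10],[0,0,0,0,0.055,-0.002,10],[0,0,0,0,0.065,-0.002,10],[0,0,0,0,0.07,-0.002,10],[0,0,0,0,0.07,-0.002,10]]}}

```text
t: 14.22
ee_pos: [568.1, 217.2, 39.4]
orientation: [-1.369, -2.826, 0.003]
ft_force: [-6.0, -4.0, 8.7]
width: 27.4
grasp_force: 30.0
```

```bash
cat >> h.py <<'E'
def st():
    o=ctrl.get_obs(); c,s=np.cos(-.115),np.sin(-.115); p=o["ee_pos"]-[536,183.7,0]; f=o["ft_force"]
    print("panel xy",(p[0]*c+p[1]*s).round(2),(-p[0]*s+p[1]*c).round(2),"z",p[2].round(2),"F panel",(f[0]*c+f[1]*s).round(1),(-f[0]*s+f[1]*c).round(1),f[2].round(1),"mom",o["moment"].round(2),"t",o["t"])
E
python3 -c "
from h import *
st();plan([])"
```

```text
panel xy 28.01 36.98 z 39.42 F panel -5.5 -4.7 8.7 mom [-0.59  0.66 -0.01] t 14.225
now [568.1 217.2  39.4] yaw 0.6686 tilt [-0.0017 -0.0011 -1.    ] F [-6.  -4.   8.7] w 27.4 g 30.0 t 14.22
```

Call:
{"name": "servo_tool", "arguments": {"rows": [[0,0,0,0,0.007,-0.002,10],[0,0,0,0,0.014,-0.002,10],[0,0,0,0,0.021,-0.002,10],[0,0,0,0,0.028,-0.002,10],[0,0,0,0,0.028,-0.002,10],[0,0,0,0,0.028,-0.002,10]]}}

```text
t: 14.98
ee_pos: [572.7, 220.9, 39.4]
orientation: [-1.369, -2.827, 0.002]
ft_force: [-4.5, -3.7, 7.1]
width: 27.7
grasp_force: 30.0
```

```bash
python3 -c "
from h import *
st();plan([])"
```

```text
panel xy 32.19 41.15 z 39.41 F panel -4.1 -4.2 7.1 mom [-0.57  0.62  0.05] t 14.975
now [572.7 220.9  39.4] yaw 0.6686 tilt [-1.4e-03 -8.0e-04 -1.0e+00] F [-4.5 -3.7  7.1] w 27.7 g 30.0 t 14.97
```

Call:
{"name": "servo_tool", "arguments": {"rows": [[0,0,0,0,0.005,0,10],[0,0,0,0,0.01,0,10],[0,0,0,0,0.015,0,10],[0,0,0,0,0.02,0,10],[0,0,0,0,0.02,0,10]]}}

```text
t: 15.6
ee_pos: [572.6, 221.1, 39.4]
orientation: [-1.367, -2.823, 0.012]
ft_force: [-13.7, -13.0, 19.9]
width: 27.4
grasp_force: 30.1
```

```bash
python3 -c "
from h import *
st();plan([])"
```

```text
panel xy 32.11 41.36 z 39.36 F panel -12.1 -14.5 19.9 mom [-1.95  1.99  0.04] t 15.6
now [572.6 221.1  39.4] yaw 0.6691 tilt [-0.0081 -0.0046 -1.    ] F [-13.7 -13.   19.9] w 27.4 g 30.1 t 15.6
```

```bash
python3 - <<'E'
from h import *
im,d,ci=grab("wrist"); P=cloud(d,ci); c,s=np.cos(-.115),np.sin(-.115)
t,_,_=grab("side")
cv2.imwrite("pics/w4.png",np.hstack([im[:265],]) [...,::-1]); cv2.imwrite("pics/s4.png",cv2.resize(t[190:330,130:320],None,fx=4,fy=4,interpolation=cv2.INTER_CUBIC)[...,::-1])
X=P[...,0]-572.6;Y=P[...,1]-221.1
x=X*c+Y*s; y=-X*s+Y*c; z=P[...,2]
hsv=cv2.cvtColor(im,cv2.COLOR_RGB2HSV)
ye=(hsv[...,0]>20)&(hsv[...,0]<35)&(hsv[...,1]>150)&(d>0)&(abs(z-32)<6); ye[262:]=0
rl=(d>0)&(abs(z-40)<3.5); rl[262:]=0
for n,k,f in(("sq",ye,np.max),("rail",rl,np.min)):
    B=np.array([(v+2.5,f(y[m])) for v in range(-75,40,5) if (m:=k&(x>=v)&(x<v+5)&(y>20)).sum()>8])
    print(n,np.polyfit(B[:,0],B[:,1],1))
A=np.c_[x[ye],y[ye],np.ones(ye.sum())]; print("sq plane",np.linalg.lstsq(A,z[ye],rcond=None)[0])
E
```

```text
sq [-2.17936913e-03  4.81515279e+01]
rail [-2.98553470e-02  4.96705216e+01]
sq plane [-6.70168365e-04 -3.23683048e-04  3.17484082e+01]
```

View pics/w4.png

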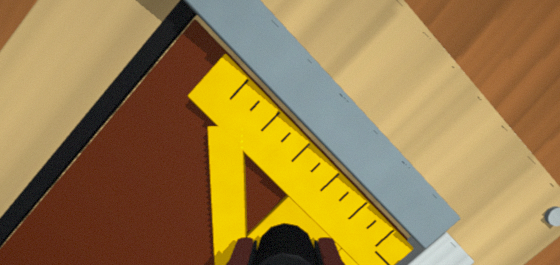

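View pics/s4.png

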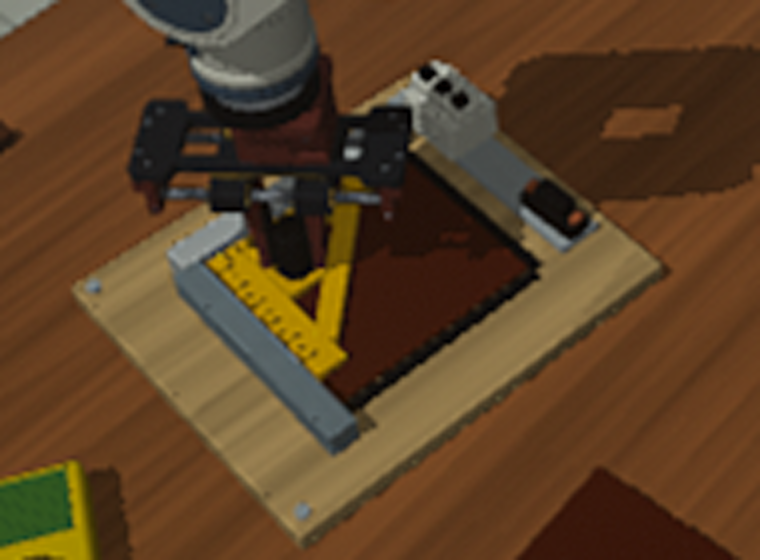

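Both views show the square flat in the corner, its heel at about (412,245) in the wrist view. The fitted slope of the rail's inner edge looks wrong because it picks up the rail's side face, so I check against the outer top edges.

```bash
python3 - <<'E'
from h import *
im,d,ci=grab("wrist"); P=cloud(d,ci); c,s=np.cos(-.115),np.sin(-.115)
X=P[...,0]-572.6;Y=P[...,1]-221.1
x=X*c+Y*s; y=-X*s+Y*c; z=P[...,2]
k=(d>0)&(z>38.3)&(z<41.5); k[262:]=0
B=np.array([(v+2.5,y[m].min(),y[m].max()) for v in range(-75,30,5) if (m:=k&(x>=v)&(x<v+5)&(y>40)).sum()>8])
print(B.round(1).tolist()); print(np.polyfit(B[:,0],B[:,2],1))
m=(d>0)&(abs(z-40)<2)&(y>15)&(y<60)&(x>40); m[262:]=0
print("back x",np.percentile(x[m],[1,99]) if m.any() else None)
st()
E
```

```text
[[-72.5, 51.5, 73.3], [-67.5, 51.6, 73.4], [-62.5, 51.4, 73.3], [-57.5, 51.5, 73.4], [-52.5, 51.6, 73.3], [-47.5, 51.5, 73.5], [-42.5, 51.5, 73.4], [-37.5, 51.6, 73.4], [-32.5, 51.7, 73.4], [-27.5, 51.5, 73.5], [-22.5, 51.6, 73.4], [-17.5, 51.6, 73.5], [-12.5, 51.5, 73.4], [-7.5, 51.5, 73.3], [-2.5, 51.6, 73.5], [2.5, 51.7, 73.4], [7.5, 51.5, 73.4], [12.5, 51.6, 73.5], [17.5, 51.6, 73.3], [22.5, 51.7, 73.4], [27.5, 51.5, 73.5]]
[9.01821336e-04 7.34304208e+01]
back x [40.37849655 60.26657503]
panel xy 32.12 41.34 z 39.37 F panel -11.5 -15.3 19.4 mom [-1.95  1.97  0.09] t 15.75
```

The side rail's inner face is still about 3 mm from the square's edge, while the back edge touches. It stuck on cover friction, with about 20 N pressing down. I ease the load down and slide towards the side rail.

Call:
{"name": "servo_tool", "arguments": {"rows": [[0,0,0,0.005,0,-0.004,10],[0,0,0,0.01,0,-0.006,10],[0,0,0,0.013,0.002,-0.006,10],[0,0,0,0.013,0.002,-0.006,10]]}}

```text
t: 16.25
ee_pos: [573.1, 224.3, 39.6]
orientation: [-1.367, -2.825, 0.008]
ft_force: [-5.8, -8.0, 3.3]
width: 27.6
grasp_force: 30.0
```

```bash
python3 -c "
from h import *
st();plan([])"
```

```text
panel xy 32.22 44.57 z 39.55 F panel -4.9 -8.6 3.3 mom [-1.4   0.81  0.12] t 16.25
now [573.1 224.3  39.6] yaw 0.6693 tilt [-0.0045 -0.0032 -1.    ] F [-5.8 -8.   3.3] w 27.6 g 30.0 t 16.25
```

Call:
{"name": "servo_tool", "arguments": {"rows": [[0,0,0,0,0.004,0,10],[0,0,0,0,0.008,0,10],[0,0,0,0,0.008,0,10],[0,0,0,0,0.008,0,10]]}}

```text
t: 16.75
ee_pos: [573.1, 224.3, 39.5]
orientation: [-1.367, -2.824, 0.012]
ft_force: [-9.4, -12.6, 8.1]
width: 27.3
grasp_force: 30.0
```

```bash
cat > m.py <<'E'
from h import *
st()
o=ctrl.get_obs()["ee_pos"]
im,d,ci=grab("wrist"); P=cloud(d,ci); c,s=np.cos(-.115),np.sin(-.115)
X=P[...,0]-o[0];Y=P[...,1]-o[1]
x=X*c+Y*s; y=-X*s+Y*c; z=P[...,2]; hsv=cv2.cvtColor(im,cv2.COLOR_RGB2HSV)
k=(d>0)&(z>38.3)&(z<41.5)
ye=(hsv[...,0]>20)&(hsv[...,0]<35)&(hsv[...,1]>150)&(d>0)&(abs(z-32)<4)
for n,q,f in(("rail",k,np.min),("sq",ye,np.max)):
    q[262:]=0; B=np.array([(v+2.5,f(y[m])) for v in range(-70,25,5) if (m:=q&(x>=v)&(x<v+5)&(y>35)).sum()>8]); print(n,np.polyfit(B[:,0],B[:,1],1))
A=np.c_[x[ye],y[ye],np.ones(ye.sum())]; print("sq plane",np.linalg.lstsq(A,z[ye],rcond=None)[0]); m=k&(y>15)&(y<50)&(x>35); print("back",np.percentile(x[m],1) if m.any() else 0)
E
python3 m.py
```

```text
panel xy 32.19 44.57 z 39.53 F panel -7.9 -13.6 8.1 mom [-1.95  1.31  0.13] t 16.75
rail [8.39998693e-04 4.84092039e+01]
sq [6.46051933e-04 4.79286679e+01]
sq plane [-2.22410086e-03 -2.22463434e-03  3.18700909e+01]
back 35.51141552308821
```

Call:
{"name": "servo_tool", "arguments": {"rows": [[0,0,0,-0.003,0.003,-0.002,10],[0,0,0,-0.006,0.006,-0.003,10],[0,0,0,-0.006,0.006,-0.003,10],[0,0,0,-0.006,0.006,-0.003,10],[0,0,0,-0.006,0.006,-0.003,10]]}}

```text
t: 17.42
ee_pos: [573.1, 224.3, 39.5]
orientation: [-1.366, -2.821, 0.014]
ft_force: [-14.5, -10.7, 7.8]
width: 27.5
grasp_force: 30.0
```

```bash
python3 m.py
```

```text
panel xy 32.19 44.56 z 39.55 F panel -13.2 -12.3 7.8 mom [-1.51  1.79  0.1 ] t 17.425
rail [8.57360916e-04 4.84222751e+01]
sq [1.30639094e-03 4.79681311e+01]
sq plane [-2.56554302e-03 -2.12184510e-03  3.18895493e+01]
back 35.02030127106855
```

Call:
{"name": "servo_tool", "arguments": {"rows": [[0,0,0,-0.003,0.003,-0.002,10],[0,0,0,-0.005,0.005,-0.002,10],[0,0,0,-0.005,0.005,-0.002,10],[0,0,0,-0.005,0.005,-0.002,10],[0,0,0,-0.005,0.005,-0.002,10],[0,0,0,-0.005,0.005,-0.002,10]]}}

```text
t: 18.23
ee_pos: [573.1, 224.2, 39.6]
orientation: [-1.365, -2.819, 0.016]
ft_force: [-18.7, -8.5, 8.6]
width: 27.7
grasp_force: 30.0
```

```bash
python3 m.py
```

```text
panel xy 32.23 44.52 z 39.6 F panel -17.6 -10.6 8.6 mom [-1.12  2.33  0.12] t 18.225
rail [6.40246406e-04 4.84353613e+01]
sq [1.19567912e-03 4.80080325e+01]
sq plane [-3.90613627e-03 -3.18731121e-03  3.19541085e+01]
back 35.156248328048264
```

Call:
{"name": "servo_tool", "arguments": {"rows": [[0,0,0,0.003,0.003,0,10],[0,0,0,0.005,0.005,0,10],[0,0,0,0.005,0.005,0,10],[0,0,0,0.005,0.005,0,10],[0,0,0,0.005,0.005,0,10],[0,0,0,0.005,0.005,0,10]]}}

```text
t: 19.02
ee_pos: [573.1, 224.3, 39.6]
orientation: [-1.365, -2.819, 0.019]
ft_force: [-17.8, -15.1, 10.5]
width: 27.5
grasp_force: 30.1
```

```bash
python3 m.py
```

```text
panel xy 32.18 44.55 z 39.58 F panel -15.9 -17.0 10.5 mom [-2.07  2.28  0.19] t 19.025
rail [7.97487001e-04 4.84334751e+01]
sq [4.67503916e-04 4.79608030e+01]
sq plane [-4.14333281e-03 -3.00998922e-03  3.19472978e+01]
back 35.41933275378788
```

Both axes are firm at about 16 N each with no further movement, and the square is flat and aligned. Handing in.

```bash
python3 -c "
from workcell import ctrl
print(ctrl.close_job())"
```

```text
the job is handed in; nothing more can be done
None
```

I handed the job in at about 19 s: the cover is pressed level, and the square lies flat in the rail corner, still gripped and pushed with about 16 N towards each rail; the back-rail contact was judged by force, not seen directly, and no verdict came back.

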